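Sweep the cut-offs into the scrap pan

TASK

Clear the cutting scrap from the welding table: with your fingertips, sweep the three bare-steel cut-offs along the table into the blue scrap pan, until each lies well inside on the pan's flat floor, clear of its sloping lip. Push them along steadily, without picking up, gripping or flicking any of them, and leave the primed bracket, the magnet, the spanner, the tape measure and the gel tin where they are.

Things in the scene. Friction and masses are not known exactly. Their poses are not given: they have to be found in the camera images.
- cut_square: cut-off of bare square tube, 30 x 30 mm in section and 45 mm long, loose, 0.08 to 0.16 kg; origin at its middle (15 mm above the table as it lies), x along its length, z up
- cut_flat: cut-off of bare rectangular tube lying flat, 50 mm wide, 25 mm high, 40 mm long, loose, 0.08 to 0.17 kg; origin at its middle (12.5 mm above the table), x along its length, y across its width, z up
- cut_bar: cut-off of bare solid square bar, 25 x 25 mm in section and 50 mm long, loose, 0.17 to 0.34 kg; origin at its middle (12.5 mm above the table), x along its length, z up
- pan: blue steel scrap pan (dustpan) on the table, held by magnets, does not move. Inside 200 mm wide (its x), 150 mm deep (its y); floor 2.5 mm, walls 3 mm thick. Origin on the table under the floor's middle; y points from the mouth into the pan. Side walls rise from 20 mm at the mouth to 50 mm at the rear wall. At the mouth a bright lip 20 mm long slopes from the table up to the floor
- pan_mouth (a point): middle of the pan's mouth, where the top of the sloping lip meets the floor: 75 mm in front of the pan's origin (along its -y), 2.5 mm above the table; axes as the pan's
- bracket: small bracket in red-brown primer standing on the table between the cut-offs and the pan, loose, must stay: base 50 x 50 mm, 50 mm high; origin at the middle of its underside
- magnet: red square welding magnet lying flat, 62 x 62 x 15 mm, its corners (44 mm from its middle) along its x and y, loose, must stay; origin at the middle of its underside
- spanner: steel spanner lying on the far side, 180 mm long along its x and under 15 mm high, loose, must stay; origin near its middle, on the table
- tape: yellow tape measure near the robot, 70 x 64 x 36 mm, loose, must stay; origin at the middle of its underside
- dip: closed tin of nozzle-dip gel standing at the back right, 70 mm across and 60 mm high, loose, must stay; origin at the middle of its underside

How it is judged:
At the end, for the whole second after the job is handed in: each of the three cut-offs lies at rest inside the scrap pan, its middle at least 15 mm past the top of the sloping lip and between the pan's walls, down on the pan's floor (y of cut_square in the frame of pan_mouth between 0.015 and 0.15 m and x of cut_square in the frame of pan_mouth between -0.1 and 0.1 m and z of each of cut_square, cut_flat, cut_bar in the frame of pan_mouth below 0.032 m and linear speed of each of cut_square, cut_flat, cut_bar below 0.02 m/s and y of cut_flat in the frame of pan_mouth between 0.015 and 0.15 m and x of cut_flat in the frame of pan_mouth between -0.1 and 0.1 m and y of cut_bar in the frame of pan_mouth between 0.015 and 0.15 m and x of cut_bar in the frame of pan_mouth between -0.1 and 0.1 m); the robot touches nothing.
It fails at once if a cut-off is lifted: its middle comes more than 36 mm above the table, or it is carried by the fingers with nothing under it ((height (world z) of cut_square above 0.036 m or (height (world z) of cut_square above 0.021 m and contact force between the fingers and cut_square above 0.5 N and contact force between cut_square and table below 0.001 N and contact force between cut_square and pan below 0.001 N)) or (height (world z) of cut_flat above 0.036 m or (height (world z) of cut_flat above 0.0185 m and contact force between the fingers and cut_flat above 0.5 N and contact force between cut_flat and table below 0.001 N and contact force between cut_flat and pan below 0.001 N)) or (height (world z) of cut_bar above 0.036 m or (height (world z) of cut_bar above 0.0185 m and contact force between the fingers and cut_bar above 0.5 N and contact force between cut_bar and table below 0.001 N and contact force between cut_bar and pan below 0.001 N))).
It fails at once if a cut-off is taken between the fingers instead of being pushed with them ((horizontal distance between the grasp point and cut_square below 0.014 m and height (world z) of the grasp point below 0.042 m and contact force between the fingers and cut_square above 0.5 N) or (horizontal distance between the grasp point and cut_flat below 0.014 m and height (world z) of the grasp point below 0.042 m and contact force between the fingers and cut_flat above 0.5 N) or (horizontal distance between the grasp point and cut_bar below 0.014 m and height (world z) of the grasp point below 0.042 m and contact force between the fingers and cut_bar above 0.5 N)).
It fails at once if a cut-off is flicked: it moves faster than 0.7 m/s (linear speed of any of cut_square, cut_flat, cut_bar above 0.7 m/s).
It fails at once if the bracket, magnet, spanner, tape measure or gel tin is moved more than 15 mm (distance of any of bracket, magnet, spanner, tape, dip from where it was at the start of the episode above 0.015 m).
It also fails if it takes over 72 s, if anything falls off the work surface, if the arm or the gripper's body presses on something with over 40 N, if the wrist force passes 120 N, or if a joint passes its speed limit or range.

ROBOT

A 7-joint arm with a two-finger parallel gripper is mounted at the origin on the work surface. World frame = base frame: x ahead of the robot, y to its left, z up, the work surface at z = 0. Lengths are in m, angles in rad, forces in N, time in s.
With the tool pointing down it reaches from about 0.4 to 0.875 m from the base axis. Payload 19.3 kg.
Tool frame: the origin (TCP) lies at the very end of the fingers, on their centre line; the grasp point (between the pads) lies 19 mm behind it; z points along the fingers, y is the line along which they close (so a half turn about z gives the same grasp; the last joint's range is limited). The gripper opens to 85 mm and grips with 20 to 120 N. Pads are 22 mm wide; open, the fingers measure 114 mm over their backs; the gripper's body (76 mm by 85 mm) begins 54 mm behind the grasp point. The pads swing forward as they close: fully open they stand 13 mm farther back than shut.
Start: joints at [-1.29, 0.521, -0.036, 1.599, 0.021, 1.021, -0.113], TCP at [0.215, 0.587, 0.231] pointing down, gripper open.
Joint ranges: [-2.91, 2.91], [-0.3, 2.13], [-1.5, 1.42], [0.17, 2.43], [-1.26, 4.41], [0.16, 1.93], [-2.52, 2.52]. Speed limits (rad/s): [1.89, 1.89, 2.39, 2.39, 3.01, 3.01, 3.01].

INTERFACE

Orientations are given as [roll, pitch, yaw] about the fixed x, y, z axes, in that order (R = Rz(yaw) Ry(pitch) Rx(roll)).
In Python, from workcell import monitor, optics, job_done gives the robot as it stands.
- The arm moves only by the shell command python3 -m handwheel 'ROWS' [FORCE]. ROWS is JSON, a list of rows, each an object of numbers: "dx", "dy", "dz": the shift along the tool's x, y, z in cm; "wx", "wy", "wz": the turn, a rotation vector about the tool's x, y, z in rad; "claw": the opening in per cent of the stroke, from 0 (shut) to 100 (fully open). A call has 1 to 8 rows; each row shifts and turns the commanded pose from where the row before left it, along the tool's axes as they then stand; what a row does not reach is not made up. A row lasts 1/8 s, in which the tool goes at most 62.5 mm and 10.7 degrees, less where a joint would pass 70% of its speed; a pose out of reach is approached as far as the arm can. A call with a gripper value outside its range is refused whole. The fingers move at their own pace and stop on an object; FORCE is the grip in N (left out, the last holds). Time passes only in rows, so rows that do not move let the fingers close. It gives the time, the measured TCP pose, the force, the opening and the grip force at its end, in the units of the state.
- monitor.observe(): the state, without advancing time (a new reading comes with each control period).
- optics.grab_frame(name): name is "scene" or "top"; returns a dict with "frame" (400x640x3 uint8, blue, green, red), "fovy" (degrees; the focal length in pixels is half the picture's height over the tangent of half this angle, whatever the lens; pixels are square), "cx", "cy" (the principal point, pixels), "k1" (the pictures are not rectified: a ray, as slopes to the right and down, at radius r is drawn at 1 + k1 r^2 times it, then the intrinsics apply), "R" (3x3) and "t" (3): a world point X has camera coordinates R X + t. Camera axes: x right, y down, z forward; pixel columns grow to the right and rows downward; lengths in m; the calibration is good to about 2 mm. A picture is of the moment at which its call begins. There is no depth.
- job_done(): hands the job in; it is judged then, once.
Trained networks look in the newest picture that a camera, given by its name, has taken for a name from the list of things; names that differ only in an ending like _2 or _b are one class to them, and where a whole thing is asked for, a point or a joint stands for the part that bears it (a point fixed in the world has none). Each returns a list of dicts, best first, with "p" (0 to 1); they miss things now and then, are a little off and sometimes report something else, mostly with a low value. They report only what shows in the picture. A call takes as long as a camera call.
- optics.masks_of(name, camera): "region" (400x640 bool, what is visible of it) and "rect" ([left, top, width, height] in pixels, round what is visible of it).
The state is a dict: "clock": time; "qpos": joint angles; "qd": joint speeds; "joint_efforts": joint torques, N m; "position": TCP position; "tool_rot": TCP orientation; "force": force on the tool from outside, world axes, zero at the start; "moment": the same for the moment, N m; "grip_width": finger opening in m; "finger_force": force on a finger pad.
Only numpy, scipy, OpenCV 4.12 (cv2) and the standard library are available. Lean on these libraries where they do the work, as an engineer would, in place of code of your own. Each camera call takes 0.05 s, during which the arm holds its last target. There are 200 camera calls.

## Working session

There is one attempt and no reset: what is moved stays moved. The work goes in short steps, Python scripts to look and compute and a shell command to move; the robot and the scene stay as the last step left them, time stands still between calls to the robot, and variables do not carry over. Pictures are saved under pics/ and viewed, at most 10 in all, crops included, and the job is handed in when it is done.

```bash
mkdir -p pics; cat > h.py <<'E'
import numpy as np,cv2
from workcell import monitor,optics,job_done
def ray(f,u,v):
    F=200/np.tan(np.radians(f['fovy'])/2)
    K=np.array([[F,0,f['cx']],[0,F,f['cy']],[0,0,1.]])
    p=np.array([(u-f['cx'])/F,(v-f['cy'])/F]);q=p.copy()
    for _ in range(30): q=p/(1+f['k1']*(q@q))
    R=np.array(f['R']);t=np.array(f['t'])
    return -R.T@t, R.T@np.array([q[0],q[1],1])
def onz(f,u,v,z):
    c,d=ray(f,u,v);return c+d*(z-c[2])/d[2]
def outline(f,reg,z):
    c,_=cv2.findContours(reg.astype('uint8'),cv2.RETR_EXTERNAL,cv2.CHAIN_APPROX_NONE)
    c=max(c,key=cv2.contourArea)[:,0]
    P=np.array([onz(f,u,v,z)[:2] for u,v in c])
    return P
E
python3 - <<'E'
from h import *
s=monitor.observe();print({k:np.round(s[k],3) for k in('clock','position','tool_rot','grip_width')})
for n in('top','scene'):
    f=optics.grab_frame(n);cv2.imwrite(f'pics/{n}0.png',f['frame'])
    print(n,'cam',np.round(-np.array(f['R']).T@f['t'],3))
    for o,z in(('cut_square',.03),('cut_flat',.025),('cut_bar',.025),('pan',.0),('bracket',.05),('magnet',.015),('spanner',.01),('tape',.036),('dip',.06)):
        m=optics.masks_of(o,n)
        for q in m[:2]:
            if q['p']<.2: continue
            P=outline(f,q['region'],z)
            r=cv2.minAreaRect((P*1000).astype('float32'))
            print(o,round(q['p'],2),q['rect'],np.round(r[0]),np.round(r[1]),round(r[2]))
E
```

```text
{'clock': np.float64(0.0), 'position': array([0.215, 0.587, 0.231]), 'tool_rot': array([-3.14 ,  0.   ,  2.791]), 'grip_width': np.float64(0.085)}
top cam [ 0.383 -0.012  1.009]
cut_square 0.8 [387.0, 201.5, 19.7, 15.4] [ 538. -249.] [43. 37.] 28
cut_flat 0.71 [406.4, 145.2, 28.5, 21.7] [ 688. -321.] [66. 67.] 18
cut_flat 0.58 [325.8, 231.9, 19.3, 20.0] [451. -79.] [54. 44.] 78
cut_bar 0.45 [339.0, 169.3, 19.2, 15.7] [ 628. -121.] [24. 54.] 55
pan 0.95 [119.7, 189.2, 125.7, 87.4] [492. 352.] [341. 222.] 81
bracket 0.62 [297.5, 201.2, 26.1, 24.6] [525.  -6.] [54. 49.] 26
magnet 0.75 [406.2, 145.4, 26.9, 23.1] [ 690. -325.] [66. 70.] 18
spanner 0.98 [289.7, 124.1, 53.4, 13.2] [779. -26.] [ 31. 151.] 0
tape 0.69 [404.8, 268.0, 28.9, 33.4] [ 342. -290.] [79. 69.] 16
dip 0.86 [363.7, 116.7, 26.6, 25.1] [ 762. -199.] [68. 82.] 61
scene cam [0.929 0.238 0.737]
cut_square 0.63 [215.5, 141.3, 16.0, 22.9] [ 542. -246.] [64. 35.] 29
cut_flat 0.55 [295.8, 140.6, 26.9, 29.0] [454. -76.] [67. 53.] 73
cut_flat 0.55 [385.1, 189.0, 184.9, 121.5] [480. 345.] [310. 237.] 81
cut_bar 0.95 [232.9, 193.0, 26.1, 22.2] [ 630. -118.] [41. 52.] 55
pan 0.65 [388.4, 193.0, 182.8, 118.6] [463. 350.] [324. 247.] 81
bracket 0.85 [304.3, 181.6, 24.1, 30.9] [537.   1.] [77. 47.] 24
magnet 0.97 [134.7, 167.4, 40.4, 33.1] [ 689. -324.] [70. 71.] 16
spanner 0.62 [195.0, 263.2, 83.0, 60.4] [784. -28.] [ 38. 178.] 2
tape 0.65 [247.5, 77.9, 32.2, 30.6] [ 352. -282.] [99. 76.] 16
dip 0.95 [143.0, 211.1, 42.5, 43.8] [ 773. -189.] [103.  71.] 78
```

```bash
python3 -c "
import cv2
cv2.imwrite('pics/top0c.png',cv2.resize(cv2.imread('pics/top0.png')[90:330,90:450],None,fx=2.2,fy=2.2,interpolation=cv2.INTER_CUBIC))"
```

```text
(no output)
```

View pics/top0c.png

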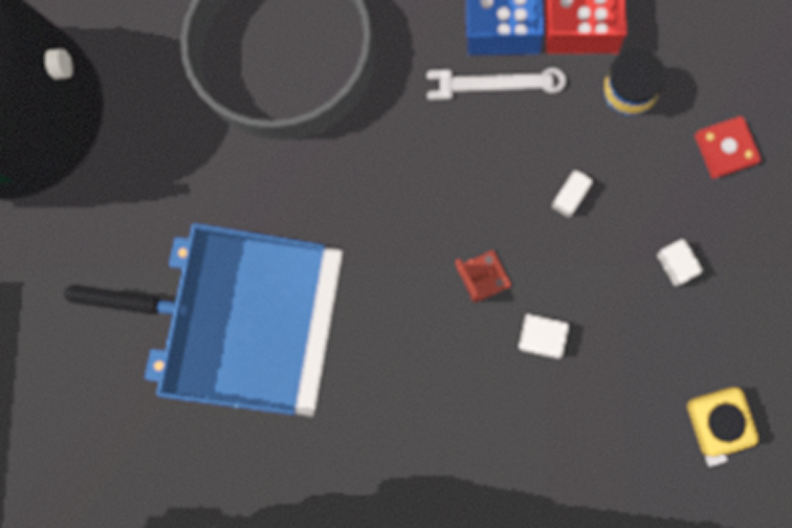

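View pics/scene0.png

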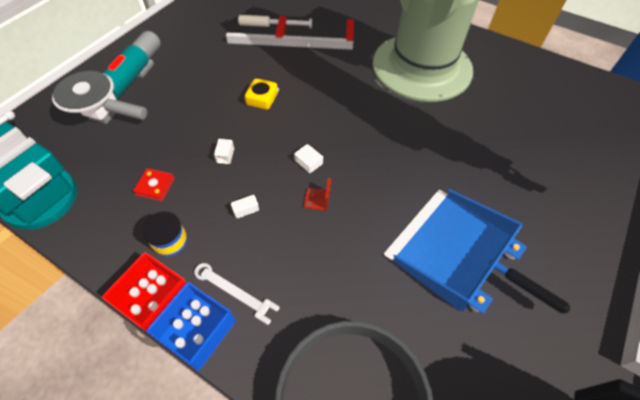

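The top view shows the pan at left: its mouth lip runs from crop (342,250) to (315,415) and opens toward the cut-offs. The bar is at crop (572,193), the flat at (545,336) and the square at (680,262), with the bracket at (483,275) between them and the pan. The scene view agrees, and nothing else blocks the way.

```bash
python3 - <<'E'
from h import *
f=optics.grab_frame('top')
for n,(a,b),z in(('outTop',(342,250),0),('outBot',(315,415),0),('inTop',(322,248),.01),('inBot',(297,412),.01),('rearTop',(195,228),.05),('rearBot',(160,395),.05),('floorRearTop',(213,238),.0025)):
    print(n,np.round(onz(f,a/2.2+90,b/2.2+90,z)*1000))
g=optics.grab_frame('scene')
for n,p,z in(('outL',(441,190),0),('outR',(386,250),0),('inL',(446,193),.0025),('inR',(394,260),.0025),('rear1',(521,225),.05),('rear2',(464,310),.05)):
    print(n,np.round(onz(g,*p,z)*1000))
E
```

```text
outTop [564. 169.   0.]
outBot [360. 199.   0.]
inTop [566. 192.  10.]
inBot [364. 219.  10.]
rearTop [586. 339.  50.]
rearBot [387. 370.  50.]
floorRearTop [582. 333.   2.]
outL [356. 208.   0.]
outR [551. 172.  -0.]
inL [359. 220.   2.]
inR [564. 195.   2.]
rear1 [387. 374.  50.]
rear2 [606. 341.  50.]
```

```bash
cat >> h.py <<'E'
from scipy.spatial.transform import Rotation as Ro
def to(x,y,z,heading=None):
    "shift (cm, in tool axes at heading, or as now) and turn needed"
    s=monitor.observe();r,p,yw=s['tool_rot']
    h=yw if heading is None else heading
    R=Ro.from_euler('xyz',[np.pi,0,h]);
    print('t',round(s['clock'],2),'pos',np.round(s['position'],4),'rot',np.round(s['tool_rot'],3),'grip',round(s['grip_width'],3),'wz',round(yw-h,3),'d cm',np.round(R.inv().apply(np.array([x,y,z])-s['position'])*100,2))
E
python3 -m handwheel '[{"wz":0.17,"claw":18},{"wz":0.17},{"wz":0.17},{"wz":0.17},{"wz":0.17},{"wz":0.17},{"wz":0.15},{"dz":0}]' 30
python3 -c "
from h import *
to(.455,-.15,.06,1.62)"
```

```text
t 1.1 pos [0.2148 0.5869 0.2313] rot [-3.142  0.     2.791] grip 0.086 wz 1.171 d cm [-74.78  20.37  17.13]schema error: expected keys dx, dy, dz, wx, wy, wz, claw
```

```bash

python3 -m handwheel '[{"dx":0,"dy":0,"dz":1,"wx":0,"wy":0,"wz":0.17,"claw":18},{"dx":0,"dy":0,"dz":1,"wx":0,"wy":0,"wz":0.17,"claw":18},{"dx":0,"dy":0,"dz":1,"wx":0,"wy":0,"wz":0.17,"claw":18},{"dx":0,"dy":0,"dz":1,"wx":0,"wy":0,"wz":0.17,"claw":18},{"dx":0,"dy":0,"dz":1,"wx":0,"wy":0,"wz":0.17,"claw":18},{"dx":0,"dy":0,"dz":1,"wx":0,"wy":0,"wz":0.17,"claw":18},{"dx":0,"dy":0,"dz":0,"wx":0,"wy":0,"wz":0.15,"claw":18},{"dx":0,"dy":0,"dz":0,"wx":0,"wy":0,"wz":0,"claw":18}]' 30
python3 -c "
from h import *
to(.455,-.15,.06,1.62)"
```

```text
clock: 2.1
position: [0.2146, 0.587, 0.1712]
tool_rot: [3.141, 0.0, 1.622]
force: [-0.5, 0.2, 0.8]
grip_width: 0.0153
finger_force: 0.0
t 2.1 pos [0.2146 0.587  0.1712] rot [3.141 0.    1.622] grip 0.015 wz 0.002 d cm [-74.79  20.39  11.12]
```

```bash

python3 -m handwheel '[{"dx":-3,"dy":5,"dz":0,"wx":0,"wy":0,"wz":0,"claw":18},{"dx":-3,"dy":5,"dz":0,"wx":0,"wy":0,"wz":0,"claw":18},{"dx":-3,"dy":5,"dz":0,"wx":0,"wy":0,"wz":0,"claw":18},{"dx":-3,"dy":5,"dz":0,"wx":0,"wy":0,"wz":0,"claw":18},{"dx":-6,"dy":0,"dz":0,"wx":0,"wy":0,"wz":0,"claw":18},{"dx":-6,"dy":0,"dz":0,"wx":0,"wy":0,"wz":0,"claw":18},{"dx":-6,"dy":0,"dz":0,"wx":0,"wy":0,"wz":0,"claw":18},{"dx":-6,"dy":0,"dz":0,"wx":0,"wy":0,"wz":0,"claw":18}]'
python3 -m handwheel '[{"dx":-6,"dy":0,"dz":0,"wx":0,"wy":0,"wz":0,"claw":18},{"dx":-6,"dy":0,"dz":0,"wx":0,"wy":0,"wz":0,"claw":18},{"dx":-6,"dy":0,"dz":0,"wx":0,"wy":0,"wz":0,"claw":18},{"dx":-6,"dy":0,"dz":0,"wx":0,"wy":0,"wz":0,"claw":18},{"dx":-6,"dy":0,"dz":2,"wx":0,"wy":0,"wz":0,"claw":18},{"dx":-6,"dy":0,"dz":3,"wx":0,"wy":0,"wz":0,"claw":18},{"dx":-2.5,"dy":0.4,"dz":3,"wx":0,"wy":0,"wz":0,"claw":18},{"dx":0,"dy":0,"dz":3,"wx":0,"wy":0,"wz":0,"claw":18}]'
python3 -c "
from h import *
to(.455,-.15,.008,1.62)"
```

```text
clock: 3.1
position: [0.4326, 0.2356, 0.1716]
tool_rot: [3.141, -0.0, 1.625]
force: [1.0, -0.4, 0.9]
grip_width: 0.0153
finger_force: 0.0
clock: 4.1
position: [0.4558, -0.1444, 0.0629]
tool_rot: [3.14, 0.001, 1.622]
force: [0.6, 0.2, -0.1]
grip_width: 0.0155
finger_force: 0.0
t 4.1 pos [ 0.4558 -0.1444  0.0629] rot [3.140e+00 1.000e-03 1.622e+00] grip 0.016 wz 0.002 d cm [-0.56 -0.11  5.49]
```

```bash

python3 -m handwheel '[{"dx":-0.3,"dy":0,"dz":2.7,"wx":0,"wy":0,"wz":0,"claw":18},{"dx":0,"dy":0,"dz":2.7,"wx":0,"wy":0,"wz":0,"claw":18},{"dx":1,"dy":0,"dz":0,"wx":0,"wy":0,"wz":0,"claw":18},{"dx":1,"dy":0,"dz":0,"wx":0,"wy":0,"wz":0,"claw":18},{"dx":1,"dy":0,"dz":0,"wx":0,"wy":0,"wz":0,"claw":18},{"dx":1.5,"dy":0,"dz":0,"wx":0,"wy":0,"wz":0,"claw":18},{"dx":1.5,"dy":0,"dz":0,"wx":0,"wy":0,"wz":0,"claw":18},{"dx":1.5,"dy":0,"dz":0,"wx":0,"wy":0,"wz":0,"claw":18}]'
cat >> h.py <<'E'
def see(k,*names,cam='top'):
    f=optics.grab_frame(cam);cv2.imwrite(f'pics/{k}.png',f['frame'])
    Z=dict(cut_square=.03,cut_flat=.025,cut_bar=.025,bracket=.05,magnet=.015,spanner=.01,tape=.036,dip=.06)
    for o in names:
        for q in optics.masks_of(o,cam)[:2]:
            if q['p']<.2: continue
            r=cv2.minAreaRect((outline(f,q['region'],Z[o])*1000).astype('float32'))
            print(o,round(q['p'],2),q['rect'],np.round(r[0]),np.round(r[1]),round(r[2]))
E
python3 -c "
from h import *
see('s1','cut_flat','bracket'); see('s1b','cut_flat','bracket',cam='scene')
to(.435,.265,.008,1.62)"
```

```text
clock: 5.1
position: [0.4519, -0.069, 0.0097]
tool_rot: [3.141, -0.0, 1.621]
force: [0.6, -1.0, 0.5]
grip_width: 0.0154
finger_force: 0.6
bracket 0.7 [296.3, 202.0, 17.9, 21.5] [524.  -1.] [47. 43.] 15
cut_flat 0.81 [315.3, 148.3, 29.4, 26.8] [444. -27.] [59. 62.] 1
bracket 0.59 [303.2, 180.0, 26.5, 30.2] [538.   1.] [77. 48.] 25
bracket 0.48 [233.9, 194.8, 26.5, 24.2] [ 642. -105.] [38. 49.] 57
t 5.4 pos [ 0.4519 -0.0707  0.0096] rot [-3.142  0.     1.62 ] grip 0.015 wz 0.0 d cm [33.61 -0.04  0.16]
```

```bash

python3 -m handwheel '[{"dx":1.5,"dy":0,"dz":0,"wx":0,"wy":0,"wz":0,"claw":18},{"dx":2.2,"dy":0,"dz":0,"wx":0,"wy":0,"wz":0,"claw":18},{"dx":2.2,"dy":0,"dz":0,"wx":0,"wy":0,"wz":0,"claw":18},{"dx":2.2,"dy":0,"dz":0,"wx":0,"wy":0,"wz":0,"claw":18},{"dx":2.2,"dy":0,"dz":0,"wx":0,"wy":0,"wz":0,"claw":18},{"dx":2.2,"dy":0,"dz":0,"wx":0,"wy":0,"wz":0,"claw":18},{"dx":2.2,"dy":0,"dz":0,"wx":0,"wy":0,"wz":0,"claw":18},{"dx":2.2,"dy":0,"dz":0,"wx":0,"wy":0,"wz":0,"claw":18}]'
python3 -c "
from h import *
see('s2','cut_flat',cam='scene')
to(.435,.265,.008,1.62)"
python3 -m handwheel '[{"dx":1.6,"dy":0,"dz":0,"wx":0,"wy":0,"wz":0,"claw":18},{"dx":1.6,"dy":0,"dz":0,"wx":0,"wy":0,"wz":0,"claw":18},{"dx":1.6,"dy":0,"dz":0,"wx":0,"wy":0,"wz":0,"claw":18},{"dx":1.6,"dy":0,"dz":0,"wx":0,"wy":0,"wz":0,"claw":18},{"dx":1.6,"dy":0,"dz":0,"wx":0,"wy":0,"wz":0,"claw":18},{"dx":1.6,"dy":0,"dz":0,"wx":0,"wy":0,"wz":0,"claw":18},{"dx":1.6,"dy":0,"dz":0,"wx":0,"wy":0,"wz":0,"claw":18},{"dx":1.6,"dy":0,"dz":0,"wx":0,"wy":0,"wz":0,"claw":18}]'
python3 -c "
from h import *
see('s3','cut_flat',cam='scene')
to(.435,.265,.008,1.62)"
```

```text
clock: 6.4
position: [0.4431, 0.0998, 0.0096]
tool_rot: [-3.142, -0.0, 1.621]
force: [-0.4, -0.8, 0.4]
grip_width: 0.0153
finger_force: 0.5
cut_flat 0.95 [382.6, 178.6, 31.9, 28.3] [435. 136.] [58. 52.] 4
cut_flat 0.71 [302.2, 179.2, 26.9, 31.2] [522.  -8.] [81. 50.] 25
t 6.5 pos [0.443  0.1013 0.0094] rot [-3.141e+00 -1.000e-03  1.624e+00] grip 0.015 wz 0.004 d cm [16.39  0.    0.14]
clock: 7.5
position: [0.437, 0.2274, 0.0096]
tool_rot: [-3.142, 0.0, 1.621]
force: [-0.4, -0.9, -0.1]
grip_width: 0.0155
finger_force: 0.5
cut_flat 0.56 [442.4, 203.7, 28.3, 28.8] [427. 267.] [47. 56.] 89
t 7.6 pos [0.4368 0.2286 0.0095] rot [ 3.141e+00 -1.000e-03  1.623e+00] grip 0.015 wz 0.003 d cm [ 3.65 -0.    0.15]
```

```bash

python3 -m handwheel '[{"dx":1.6,"dy":0,"dz":0,"wx":0,"wy":0,"wz":0,"claw":18},{"dx":1.4,"dy":0,"dz":0,"wx":0,"wy":0,"wz":0,"claw":18},{"dx":0.7,"dy":0,"dz":0,"wx":0,"wy":0,"wz":0,"claw":18},{"dx":-1.5,"dy":0,"dz":0,"wx":0,"wy":0,"wz":0,"claw":18},{"dx":-3,"dy":0,"dz":-2,"wx":0,"wy":0,"wz":0.06,"claw":18},{"dx":-3,"dy":0,"dz":-4,"wx":0,"wy":0,"wz":0.06,"claw":18},{"dx":-2,"dy":2,"dz":-4,"wx":0,"wy":0,"wz":0,"claw":18},{"dx":-5,"dy":2,"dz":0,"wx":0,"wy":0,"wz":0,"claw":18}]'
python3 -c "
from h import *
see('s4','cut_flat',cam='scene');see('s4t','cut_flat')
to(.628,-.195,.01,1.5)"
```

```text
clock: 8.6
position: [0.4737, 0.1156, 0.1119]
tool_rot: [3.138, -0.002, 1.503]
force: [0.1, -0.6, 0.1]
grip_width: 0.0151
finger_force: 0.0
cut_flat 0.61 [455.4, 210.5, 33.8, 28.7] [425. 298.] [57. 55.] 0
cut_flat 0.29 [244.4, 78.4, 32.5, 28.8] [ 344. -290.] [96. 74.] 16
t 8.8 pos [0.4721 0.114  0.1096] rot [-3.141  0.     1.497] grip 0.015 wz -0.003 d cm [-29.72  17.74   9.96]
```

```bash

python3 -m handwheel '[{"dx":-5,"dy":3,"dz":0,"wx":0,"wy":0,"wz":0,"claw":18},{"dx":-5,"dy":3,"dz":0,"wx":0,"wy":0,"wz":0,"claw":18},{"dx":-5,"dy":3,"dz":0,"wx":0,"wy":0,"wz":0,"claw":18},{"dx":-5,"dy":3,"dz":0,"wx":0,"wy":0,"wz":0,"claw":18},{"dx":-5,"dy":3,"dz":0,"wx":0,"wy":0,"wz":0,"claw":18},{"dx":-4.7,"dy":2.7,"dz":3,"wx":0,"wy":0,"wz":0,"claw":18},{"dx":0,"dy":0,"dz":4,"wx":0,"wy":0,"wz":0,"claw":18},{"dx":0,"dy":0,"dz":3,"wx":0,"wy":0,"wz":0,"claw":18}]'
python3 -m handwheel '[{"dx":0.5,"dy":0,"dz":0,"wx":0,"wy":0,"wz":0,"claw":18},{"dx":1.2,"dy":0,"dz":0,"wx":0,"wy":0,"wz":0,"claw":18},{"dx":1.2,"dy":0,"dz":0,"wx":0,"wy":0,"wz":0,"claw":18},{"dx":1.2,"dy":0,"dz":0,"wx":0,"wy":0,"wz":0,"claw":18},{"dx":1.2,"dy":0,"dz":0,"wx":0,"wy":0,"wz":0,"claw":18},{"dx":1.2,"dy":0,"dz":0,"wx":0,"wy":0,"wz":0,"claw":18},{"dx":1.2,"dy":0,"dz":0,"wx":0,"wy":0,"wz":0,"claw":18},{"dx":1.2,"dy":0,"dz":0,"wx":0,"wy":0,"wz":0,"claw":18}]'
python3 -c "
from h import *
see('s5','cut_bar',cam='scene');see('s5t','cut_bar')
to(.62,.02,.01)"
```

```text
clock: 9.8
position: [0.627, -0.1924, 0.0071]
tool_rot: [-3.139, -0.001, 1.5]
force: [1.7, 0.3, 0.7]
grip_width: 0.0151
finger_force: 0.0
clock: 10.8
position: [0.6342, -0.1035, 0.0096]
tool_rot: [-3.142, 0.0, 1.501]
force: [0.9, -2.3, 1.7]
grip_width: 0.0154
finger_force: 1.2
cut_bar 0.92 [252.7, 200.0, 25.4, 25.4] [626. -75.] [35. 57.] 87
t 11.0 pos [ 0.6341 -0.1038  0.0095] rot [-3.141 -0.     1.501] grip 0.015 wz 0.0 d cm [12.25 -2.27 -0.05]
```

```bash

python3 -m handwheel '[{"dx":1.3,"dy":0,"dz":0,"wx":0,"wy":0,"wz":0,"claw":18},{"dx":1.6,"dy":0,"dz":0,"wx":0,"wy":0,"wz":0,"claw":18},{"dx":1.6,"dy":0,"dz":0,"wx":0,"wy":0,"wz":0,"claw":18},{"dx":1.2,"dy":0,"dz":0,"wx":0,"wy":0,"wz":-0.06,"claw":18},{"dx":1.2,"dy":0,"dz":0,"wx":0,"wy":0,"wz":-0.06,"claw":18},{"dx":1.2,"dy":0,"dz":0,"wx":0,"wy":0,"wz":-0.06,"claw":18},{"dx":1.2,"dy":0,"dz":0,"wx":0,"wy":0,"wz":-0.06,"claw":18},{"dx":1.2,"dy":0,"dz":0,"wx":0,"wy":0,"wz":-0.06,"claw":18}]'
python3 -c "
from h import *
see('s6','cut_bar',cam='scene');see('s6t','cut_bar')
to(.53,.25,.01)"
```

```text
clock: 12.0
position: [0.6342, 0.0012, 0.0096]
tool_rot: [-3.142, -0.0, 1.805]
force: [0.1, -1.6, -0.6]
grip_width: 0.0152
finger_force: 0.5
cut_bar 0.63 [300.0, 223.5, 16.8, 24.6] [620.  24.] [62. 32.] 13
cut_bar 0.22 [216.4, 139.4, 19.8, 25.2] [ 540. -248.] [67. 39.] 28
t 12.2 pos [6.343e-01 5.000e-04 9.600e-03] rot [-3.142 -0.     1.8  ] grip 0.015 wz 0.0 d cm [26.67 -4.48 -0.04]
```

```bash

python3 -m handwheel '[{"dx":1.2,"dy":0,"dz":0,"wx":0,"wy":0,"wz":-0.05,"claw":18},{"dx":1.2,"dy":0,"dz":0,"wx":0,"wy":0,"wz":-0.05,"claw":18},{"dx":1.2,"dy":0,"dz":0,"wx":0,"wy":0,"wz":-0.05,"claw":18},{"dx":2,"dy":0,"dz":0,"wx":0,"wy":0,"wz":0,"claw":18},{"dx":2,"dy":0,"dz":0,"wx":0,"wy":0,"wz":0,"claw":18},{"dx":2,"dy":0,"dz":0,"wx":0,"wy":0,"wz":0,"claw":18},{"dx":2,"dy":0,"dz":0,"wx":0,"wy":0,"wz":0,"claw":18},{"dx":2,"dy":0,"dz":0,"wx":0,"wy":0,"wz":0,"claw":18}]'
python3 -c "
from h import *
see('s7','cut_bar',cam='scene')
to(.53,.25,.01)"
```

```text
clock: 13.2
position: [0.5868, 0.1293, 0.0096]
tool_rot: [-3.142, 0.0, 1.951]
force: [0.9, -2.1, 1.6]
grip_width: 0.0155
finger_force: 1.0
cut_bar 0.48 [373.1, 236.1, 9.7, 28.4] [571. 152.] [57. 19.] 20
t 13.3 pos [0.5862 0.1311 0.0094] rot [-3.141e+00 -1.000e-03  1.954e+00] grip 0.016 wz 0.0 d cm [13.13 -0.77 -0.06]
```

View pics/s7.png

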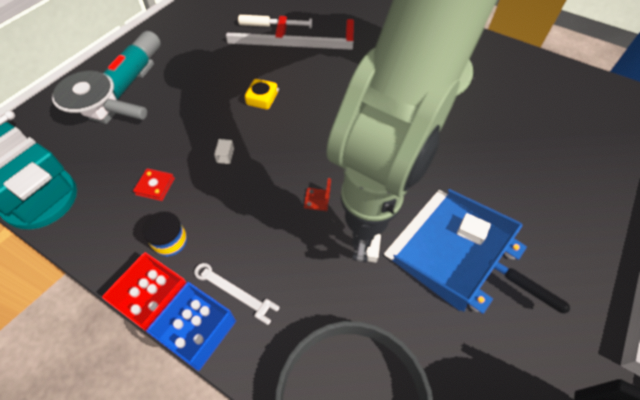

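The bar (374,248) is lined up with the pan's right-hand mouth corner (386,255), so going straight on would catch the wall. The flat lies well inside at (475,228). I'll nudge the bar sideways by its end with the back of a finger, then push it in.

```bash

python3 -m handwheel '[{"dx":-2,"dy":0,"dz":0,"wx":0,"wy":0,"wz":0,"claw":18},{"dx":-1,"dy":1.5,"dz":-3,"wx":0,"wy":0,"wz":0,"claw":18},{"dx":0,"dy":2.3,"dz":-3,"wx":0,"wy":0,"wz":0,"claw":18},{"dx":0,"dy":2.5,"dz":0,"wx":0,"wy":0,"wz":0,"claw":18},{"dx":2.5,"dy":0,"dz":0,"wx":0,"wy":0,"wz":0,"claw":18},{"dx":2.6,"dy":0,"dz":2,"wx":0,"wy":0,"wz":0,"claw":18},{"dx":0,"dy":0,"dz":4,"wx":0,"wy":0,"wz":0,"claw":18},{"dx":0,"dy":0,"dz":0,"wx":0,"wy":0,"wz":0,"claw":18}]'
python3 -c "
from h import *
see('s8','cut_bar',cam='scene');to(.631,.175,.01)
f=cv2.imread('pics/s8.png')[150:350,300:560];cv2.imwrite('pics/s8c.png',cv2.resize(f,None,fx=2.5,fy=2.5))"
```

```text
clock: 14.3
position: [0.6369, 0.1684, 0.0074]
tool_rot: [-3.137, 0.001, 1.949]
force: [-0.3, 0.2, -0.5]
grip_width: 0.0156
finger_force: 0.0
t 14.4 pos [0.6389 0.1689 0.0104] rot [3.141e+00 1.000e-03 1.949e+00] grip 0.015 wz 0.0 d cm [ 0.86 -0.51  0.04]
```

View pics/s8c.png

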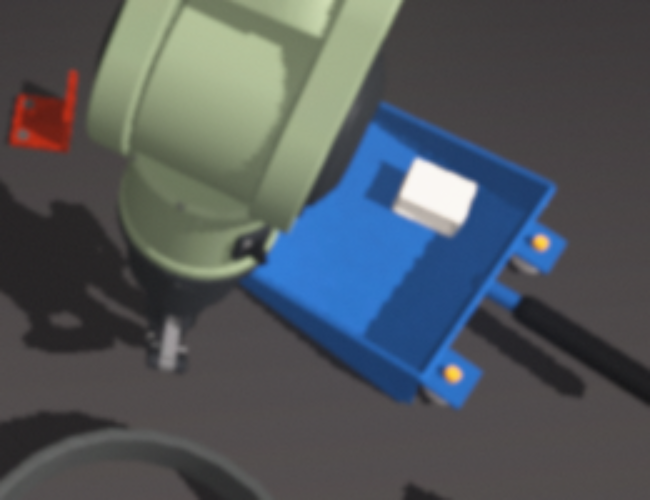

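The gripper stands beyond the bar's outer end, at crop (170,345), clear of the pan. The bar is hidden behind the wrist. Next I push sideways along tool -y.

```bash

python3 -m handwheel '[{"dx":0.6,"dy":-0.5,"dz":0,"wx":0,"wy":0,"wz":0,"claw":18},{"dx":0,"dy":-1,"dz":0,"wx":0,"wy":0,"wz":0,"claw":18},{"dx":0,"dy":-1,"dz":0,"wx":0,"wy":0,"wz":0,"claw":18},{"dx":0,"dy":-1,"dz":0,"wx":0,"wy":0,"wz":0,"claw":18},{"dx":0,"dy":-1,"dz":0,"wx":0,"wy":0,"wz":0,"claw":18},{"dx":0,"dy":-1,"dz":0,"wx":0,"wy":0,"wz":0,"claw":18},{"dx":0,"dy":-1,"dz":0,"wx":0,"wy":0,"wz":0,"claw":18},{"dx":0,"dy":-1,"dz":0,"wx":0,"wy":0,"wz":0,"claw":18}]'
python3 -m handwheel '[{"dx":0,"dy":1,"dz":0,"wx":0,"wy":0,"wz":0,"claw":18},{"dx":0,"dy":2,"dz":-3,"wx":0,"wy":0,"wz":0.1,"claw":18},{"dx":-2,"dy":0,"dz":-4,"wx":0,"wy":0,"wz":0.1,"claw":18},{"dx":-6,"dy":0,"dz":0,"wx":0,"wy":0,"wz":0.1,"claw":18},{"dx":-6,"dy":0,"dz":0,"wx":0,"wy":0,"wz":0.1,"claw":18}]'
python3 -c "
from h import *
see('s9','cut_bar','bracket',cam='scene');see('s9t','cut_bar','bracket')
to(.522,.055,.01,1.57)
f=cv2.imread('pics/s9.png')[150:350,300:560];cv2.imwrite('pics/s9c.png',cv2.resize(f,None,fx=2.5,fy=2.5))"
```

```text
clock: 15.4
position: [0.5656, 0.1483, 0.0096]
tool_rot: [3.142, 0.0, 1.951]
force: [2.9, 0.8, 1.1]
grip_width: 0.0153
finger_force: 1.1
clock: 16.02
position: [0.6161, 0.0207, 0.08]
tool_rot: [3.141, -0.0, 1.549]
force: [1.3, -0.0, 0.0]
grip_width: 0.0155
finger_force: 0.0
cut_bar 0.76 [368.4, 208.7, 18.7, 31.5] [524. 135.] [63. 27.] 18
bracket 0.57 [315.5, 182.6, 14.9, 28.5] [534.  12.] [74. 26.] 24
bracket 0.63 [299.8, 200.2, 24.5, 22.0] [524.  -6.] [57. 49.] 25
bracket 0.28 [390.5, 202.9, 16.0, 15.0] [ 536. -244.] [44. 37.] 28
t 16.32 pos [0.6152 0.023  0.0793] rot [-3.141e+00 -1.000e-03  1.553e+00] grip 0.015 wz -0.017 d cm [ 3.2  -9.33  6.93]
```

View pics/s9c.png

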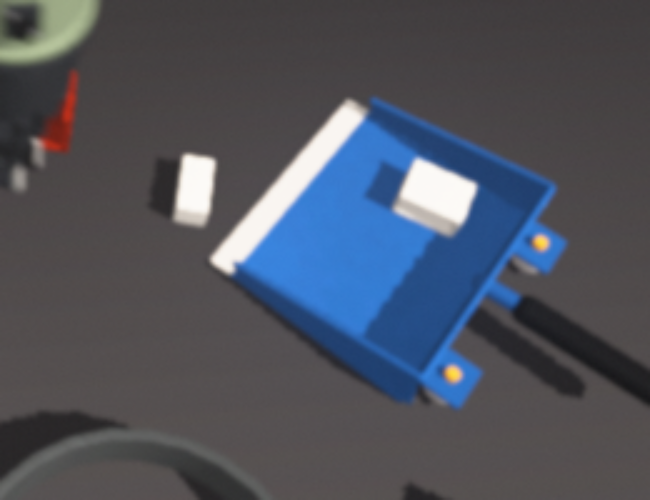

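The bar now lies at crop (195,190), in front of the mouth and well inside its right edge. I'll go in behind it and push along +y.

```bash

python3 -m handwheel '[{"dx":3,"dy":-4.6,"dz":0,"wx":0,"wy":0,"wz":0,"claw":18},{"dx":3.2,"dy":-4.6,"dz":0,"wx":0,"wy":0,"wz":0,"claw":18},{"dx":0,"dy":0,"dz":3.5,"wx":0,"wy":0,"wz":0,"claw":18},{"dx":0,"dy":0,"dz":3.5,"wx":0,"wy":0,"wz":0,"claw":18},{"dx":0.7,"dy":0,"dz":0,"wx":0,"wy":0,"wz":0,"claw":18},{"dx":1,"dy":0,"dz":0,"wx":0,"wy":0,"wz":0,"claw":18},{"dx":1,"dy":0,"dz":0,"wx":0,"wy":0,"wz":0,"claw":18},{"dx":1.2,"dy":0,"dz":0,"wx":0,"wy":0,"wz":0,"claw":18}]'
python3 -m handwheel '[{"dx":1.5,"dy":0,"dz":0,"wx":0,"wy":0,"wz":0,"claw":18},{"dx":1.5,"dy":0,"dz":0,"wx":0,"wy":0,"wz":0,"claw":18},{"dx":1.5,"dy":0,"dz":0,"wx":0,"wy":0,"wz":0,"claw":18},{"dx":1.5,"dy":0,"dz":0,"wx":0,"wy":0,"wz":0,"claw":18}]'
python3 -c "
from h import *
see('s10','cut_bar',cam='scene');see('s10t','cut_bar')
to(.522,.28,.01)
f=cv2.imread('pics/s10.png')[150:350,300:560];cv2.imwrite('pics/s10c.png',cv2.resize(f,None,fx=2.5,fy=2.5))"
```

```text
clock: 17.32
position: [0.5255, 0.1255, 0.0104]
tool_rot: [3.141, -0.0, 1.551]
force: [0.7, -1.5, 0.9]
grip_width: 0.0152
finger_force: 0.7
clock: 17.82
position: [0.5263, 0.1855, 0.0096]
tool_rot: [-3.142, 0.0, 1.551]
force: [-0.7, -2.2, 2.1]
grip_width: 0.0153
finger_force: 1.1
cut_bar 0.56 [399.1, 230.7, 27.0, 30.4] [528. 210.] [26. 63.] 89
t 18.02 pos [0.5262 0.1847 0.0095] rot [-3.141  0.     1.551] grip 0.016 wz 0.0 d cm [ 9.52 -0.6  -0.05]
```

View pics/s10c.png

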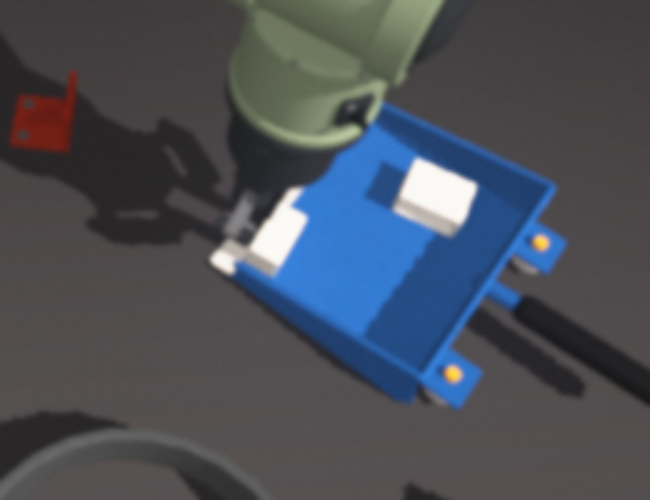

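The bar sits squarely on the lip edge at crop (278,238), clear of the right wall. I'll push on 9 cm, then back off.

```bash

python3 -m handwheel '[{"dx":1.6,"dy":0,"dz":0,"wx":0,"wy":0,"wz":0,"claw":18},{"dx":1.6,"dy":0,"dz":0,"wx":0,"wy":0,"wz":0,"claw":18},{"dx":1.6,"dy":0,"dz":0,"wx":0,"wy":0,"wz":0,"claw":18},{"dx":1.6,"dy":0,"dz":0,"wx":0,"wy":0,"wz":0,"claw":18},{"dx":1.6,"dy":0,"dz":0,"wx":0,"wy":0,"wz":0,"claw":18},{"dx":1,"dy":0,"dz":0,"wx":0,"wy":0,"wz":0,"claw":18},{"dx":-1.5,"dy":0,"dz":0,"wx":0,"wy":0,"wz":0,"claw":18},{"dx":-3,"dy":0,"dz":-3,"wx":0,"wy":0,"wz":0,"claw":18}]'
python3 -m handwheel '[{"dx":-2,"dy":0,"dz":-4,"wx":0,"wy":0,"wz":-0.12,"claw":18},{"dx":0,"dy":0,"dz":-3,"wx":0,"wy":0,"wz":-0.12,"claw":18},{"dx":0,"dy":0,"dz":0,"wx":0,"wy":0,"wz":-0.12,"claw":18},{"dx":0,"dy":0,"dz":0,"wx":0,"wy":0,"wz":-0.12,"claw":18},{"dx":-5,"dy":0,"dz":0,"wx":0,"wy":0,"wz":0,"claw":18}]'
python3 -c "
from h import *
see('s11','cut_bar','cut_flat',cam='scene')
to(.563,-.3,.01)"
```

```text
clock: 19.02
position: [0.526, 0.2285, 0.0384]
tool_rot: [-3.139, 0.002, 1.552]
force: [-0.2, -0.4, 0.9]
grip_width: 0.0156
finger_force: 0.0
clock: 19.65
position: [0.5482, 0.1662, 0.1095]
tool_rot: [3.142, -0.002, 2.037]
force: [0.9, -1.1, -0.0]
grip_width: 0.0152
finger_force: 0.0
cut_bar 0.7 [445.2, 253.4, 22.9, 29.4] [530. 300.] [25. 60.] 88
t 19.8 pos [0.5498 0.1608 0.1097] rot [-3.142e+00  1.000e-03  2.026e+00] grip 0.015 wz 0.0 d cm [-41.97 -19.06   9.97]
```

```bash

python3 -m handwheel '[{"dx":-5.2,"dy":-2.4,"dz":0,"wx":0,"wy":0,"wz":0,"claw":18},{"dx":-5.2,"dy":-2.4,"dz":0,"wx":0,"wy":0,"wz":0,"claw":18},{"dx":-5.2,"dy":-2.4,"dz":0,"wx":0,"wy":0,"wz":0,"claw":18},{"dx":-5.2,"dy":-2.4,"dz":0,"wx":0,"wy":0,"wz":0,"claw":18},{"dx":-5.3,"dy":-2.4,"dz":0,"wx":0,"wy":0,"wz":0,"claw":18},{"dx":-5.3,"dy":-2.4,"dz":0,"wx":0,"wy":0,"wz":0,"claw":18},{"dx":-5.3,"dy":-2.4,"dz":0,"wx":0,"wy":0,"wz":0,"claw":18},{"dx":-5.3,"dy":-2.3,"dz":0,"wx":0,"wy":0,"wz":0,"claw":18}]'
python3 -c "
from h import *
see('s12','cut_square',cam='scene')
to(.563,-.3,.01)"
```

```text
clock: 20.8
position: [0.5637, -0.2984, 0.1096]
tool_rot: [3.141, -0.0, 2.03]
force: [0.2, -0.2, -0.0]
grip_width: 0.0153
finger_force: 0.0
cut_square 0.91 [216.0, 139.1, 19.9, 24.9] [ 544. -244.] [70. 41.] 33
t 20.9 pos [ 0.5621 -0.3038  0.1097] rot [-3.140e+00  3.000e-03  2.023e+00] grip 0.016 wz 0.0 d cm [0.3  0.25 9.97]
```

```bash

python3 -m handwheel '[{"dx":0,"dy":0,"dz":4,"wx":0,"wy":0,"wz":0,"claw":18},{"dx":0,"dy":0.2,"dz":4,"wx":0,"wy":0,"wz":0,"claw":18},{"dx":0,"dy":0,"dz":2,"wx":0,"wy":0,"wz":0,"claw":18},{"dx":1,"dy":0,"dz":0,"wx":0,"wy":0,"wz":0,"claw":18},{"dx":1.2,"dy":0,"dz":0,"wx":0,"wy":0,"wz":0,"claw":18},{"dx":1.2,"dy":0,"dz":0,"wx":0,"wy":0,"wz":0,"claw":18},{"dx":1.5,"dy":0,"dz":0,"wx":0,"wy":0,"wz":0,"claw":18},{"dx":1.5,"dy":0,"dz":0,"wx":0,"wy":0,"wz":0,"claw":18}]'
python3 -m handwheel '[{"dx":1.8,"dy":0,"dz":0,"wx":0,"wy":0,"wz":0,"claw":18},{"dx":1.8,"dy":0,"dz":0,"wx":0,"wy":0,"wz":0,"claw":18},{"dx":1.8,"dy":0,"dz":0,"wx":0,"wy":0,"wz":0,"claw":18},{"dx":1.8,"dy":0,"dz":0,"wx":0,"wy":0,"wz":0,"claw":18}]'
python3 -c "
from h import *
see('s13','cut_square',cam='scene');see('s13t','cut_square')
to(.44,-.06,.01)"
```

```text
clock: 21.9
position: [0.5374, -0.2372, 0.01]
tool_rot: [3.141, 0.0, 2.031]
force: [0.4, -1.6, 1.0]
grip_width: 0.0156
finger_force: 0.4
clock: 22.4
position: [0.5052, -0.1726, 0.0096]
tool_rot: [3.142, -0.0, 2.031]
force: [-0.3, -0.7, -0.5]
grip_width: 0.0149
finger_force: 0.2
cut_square 0.86 [264.3, 144.7, 18.4, 24.6] [ 495. -144.] [68. 35.] 25
t 22.6 pos [ 0.5058 -0.1736  0.0097] rot [3.142 0.    2.031] grip 0.015 wz 0.0 d cm [13.11 -0.85 -0.03]
```

```bash

python3 -m handwheel '[{"dx":1.6,"dy":0,"dz":0,"wx":0,"wy":0,"wz":0,"claw":18},{"dx":1.7,"dy":0,"dz":0,"wx":0,"wy":0,"wz":0,"claw":18},{"dx":1.7,"dy":0,"dz":0,"wx":0,"wy":0,"wz":0,"claw":18},{"dx":1.7,"dy":0,"dz":0,"wx":0,"wy":0,"wz":0,"claw":18},{"dx":1.6,"dy":0,"dz":0,"wx":0,"wy":0,"wz":0.03,"claw":18},{"dx":1.2,"dy":0,"dz":0,"wx":0,"wy":0,"wz":0.05,"claw":18},{"dx":1.2,"dy":0,"dz":0,"wx":0,"wy":0,"wz":0.06,"claw":18},{"dx":1.2,"dy":0,"dz":0,"wx":0,"wy":0,"wz":0.06,"claw":18}]'
python3 -c "
from h import *
see('s14','cut_square','bracket',cam='scene');see('s14t','cut_square')
to(.468,.225,.01,1.45)
f=cv2.imread('pics/s14.png')[90:290,200:460];cv2.imwrite('pics/s14c.png',cv2.resize(f,None,fx=2.5,fy=2.5))"
```

```text
clock: 23.6
position: [0.4552, -0.0651, 0.0096]
tool_rot: [-3.142, 0.0, 1.828]
force: [0.0, -1.2, -0.0]
grip_width: 0.0155
finger_force: 0.2
cut_square 0.69 [145.2, 212.8, 38.7, 40.9] [ 768. -209.] [106.  72.] 67
cut_square 0.68 [318.7, 152.7, 17.5, 25.1] [449. -36.] [67. 36.] 18
bracket 0.83 [304.3, 177.9, 25.1, 31.3] [538.   0.] [80. 50.] 25
bracket 0.69 [317.5, 150.7, 19.1, 26.4] [463. -29.] [62. 34.] 15
cut_square 0.33 [286.5, 120.3, 58.2, 15.1] [774. -27.] [156.  33.] 89
t 23.85 pos [ 0.4557 -0.0661  0.0096] rot [3.142 0.    1.832] grip 0.015 wz 0.382 d cm [29.04 -2.29 -0.04]
```

View pics/s14c.png

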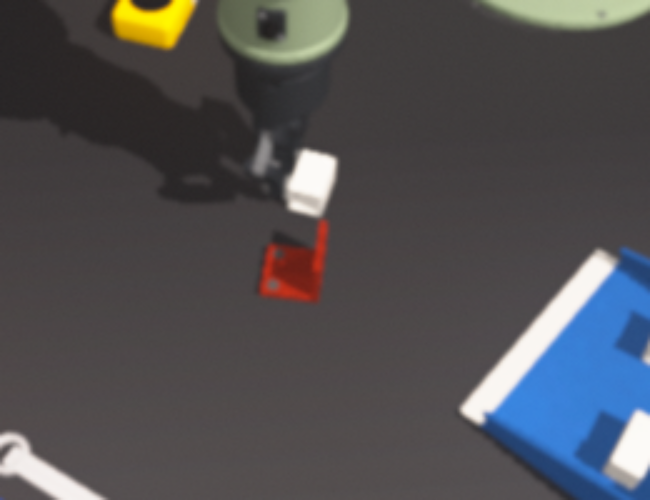

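The square lies at crop (312,182), in front of the fingers. It has about 2 cm to the bracket, whose upright is at crop (322,245). I'll run straight past the bracket, then curve toward the pan's middle.

```bash

python3 -m handwheel '[{"dx":1.2,"dy":0,"dz":0,"wx":0,"wy":0,"wz":0,"claw":18},{"dx":1.4,"dy":0,"dz":0,"wx":0,"wy":0,"wz":0,"claw":18},{"dx":1.4,"dy":0,"dz":0,"wx":0,"wy":0,"wz":0,"claw":18},{"dx":1.2,"dy":0,"dz":0,"wx":0,"wy":0,"wz":0.06,"claw":18},{"dx":1.2,"dy":0,"dz":0,"wx":0,"wy":0,"wz":0.07,"claw":18},{"dx":1.2,"dy":0,"dz":0,"wx":0,"wy":0,"wz":0.07,"claw":18},{"dx":1.2,"dy":0,"dz":0,"wx":0,"wy":0,"wz":0.07,"claw":18},{"dx":1.2,"dy":0,"dz":0,"wx":0,"wy":0,"wz":0.07,"claw":18}]'
python3 -c "
from h import *
see('s15','cut_square',cam='scene');see('s15t','cut_square')
to(.468,.225,.01)
f=cv2.imread('pics/s15.png')[130:330,280:540];cv2.imwrite('pics/s15c.png',cv2.resize(f,None,fx=2.5,fy=2.5))"
```

```text
clock: 24.85
position: [0.4373, 0.0331, 0.0096]
tool_rot: [-3.141, -0.0, 1.489]
force: [-0.2, -0.2, -0.1]
grip_width: 0.0156
finger_force: 0.2
cut_square 0.83 [356.5, 167.5, 21.6, 27.0] [439.  63.] [39. 64.] 82
t 25.05 pos [0.4375 0.0323 0.0096] rot [-3.141  0.     1.493] grip 0.015 wz 0.0 d cm [19.45  1.55 -0.04]
```

View pics/s15c.png

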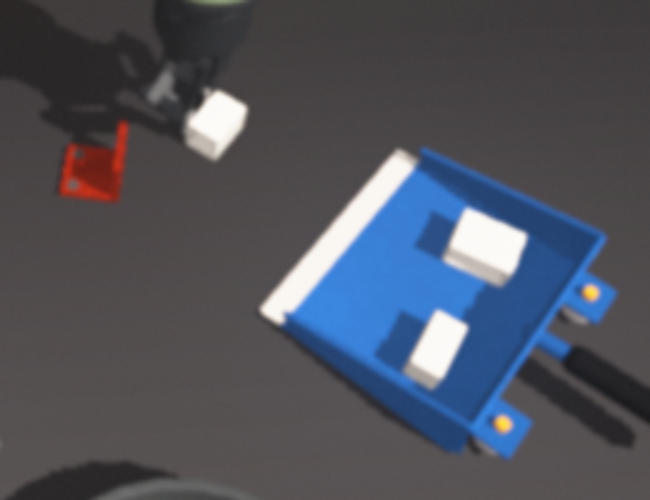

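The square at crop (215,125) is past the bracket. The flat at crop (487,245) and the bar at (437,348) lie well inside the pan. I'll turn a little more and run straight in.

```bash

python3 -m handwheel '[{"dx":1.2,"dy":0,"dz":0,"wx":0,"wy":0,"wz":0.05,"claw":18},{"dx":1.4,"dy":0,"dz":0,"wx":0,"wy":0,"wz":0.05,"claw":18},{"dx":1.6,"dy":0,"dz":0,"wx":0,"wy":0,"wz":0,"claw":18},{"dx":1.8,"dy":0,"dz":0,"wx":0,"wy":0,"wz":0,"claw":18},{"dx":1.8,"dy":0,"dz":0,"wx":0,"wy":0,"wz":0,"claw":18},{"dx":1.8,"dy":0,"dz":0,"wx":0,"wy":0,"wz":0,"claw":18},{"dx":1.6,"dy":0,"dz":0,"wx":0,"wy":0,"wz":0,"claw":18},{"dx":1.5,"dy":0,"dz":0,"wx":0,"wy":0,"wz":0,"claw":18}]'
python3 -c "
from h import *
see('s16','cut_square',cam='scene')
to(.468,.235,.01)"
```

```text
clock: 26.05
position: [0.4588, 0.1575, 0.0096]
tool_rot: [-3.142, 0.0, 1.391]
force: [-0.5, -2.0, 0.7]
grip_width: 0.0153
finger_force: 0.5
cut_square 0.7 [400.1, 200.0, 30.9, 29.7] [462. 185.] [39. 65.] 77
t 26.15 pos [0.4588 0.1586 0.0095] rot [ 3.142 -0.     1.393] grip 0.015 wz 0.0 d cm [ 7.68 -0.45 -0.05]
```

```bash

python3 -m handwheel '[{"dx":1.3,"dy":0,"dz":0,"wx":0,"wy":0,"wz":0,"claw":18},{"dx":1.5,"dy":0,"dz":0,"wx":0,"wy":0,"wz":0,"claw":18},{"dx":1.5,"dy":0,"dz":0,"wx":0,"wy":0,"wz":0,"claw":18},{"dx":1.4,"dy":0,"dz":0,"wx":0,"wy":0,"wz":0,"claw":18},{"dx":1.2,"dy":0,"dz":0,"wx":0,"wy":0,"wz":0,"claw":18},{"dx":0.8,"dy":0,"dz":0,"wx":0,"wy":0,"wz":0,"claw":18},{"dx":-1.5,"dy":0,"dz":0,"wx":0,"wy":0,"wz":0,"claw":18},{"dx":-3,"dy":0,"dz":-3,"wx":0,"wy":0,"wz":0,"claw":18}]'
python3 -m handwheel '[{"dx":-5,"dy":0,"dz":-4,"wx":0,"wy":0,"wz":0,"claw":18},{"dx":-5,"dy":0,"dz":-4,"wx":0,"wy":0,"wz":0,"claw":18},{"dx":-5,"dy":0,"dz":-2,"wx":0,"wy":0,"wz":0,"claw":18},{"dx":-5,"dy":0,"dz":0,"wx":0,"wy":0,"wz":0,"claw":18},{"dx":0,"dy":0,"dz":0,"wx":0,"wy":0,"wz":0,"claw":18}]'
python3 -c "
from h import *
M=np.array([465,206]);X=np.array([.989,-.146]);Y=np.array([.146,.989])
see('s17','cut_square','cut_flat','cut_bar','bracket','magnet','spanner','tape','dip',cam='scene')
f=cv2.imread('pics/s17.png')[110:350,200:600];cv2.imwrite('pics/s17c.png',cv2.resize(f,None,fx=2,fy=2))"
```

```text
clock: 27.15
position: [0.4634, 0.1877, 0.0387]
tool_rot: [-3.14, 0.002, 1.392]
force: [0.6, -0.4, 0.9]
grip_width: 0.0149
finger_force: 0.0
clock: 27.78
position: [0.4278, -0.0094, 0.1382]
tool_rot: [3.141, -0.0, 1.384]
force: [0.1, 0.9, 0.8]
grip_width: 0.0153
finger_force: 0.0
cut_flat 0.78 [460.0, 212.6, 32.1, 30.2] [425. 300.] [56. 49.] 3
cut_bar 0.89 [443.2, 255.0, 21.1, 30.4] [530. 300.] [26. 63.] 90
bracket 0.67 [305.5, 178.8, 24.0, 30.4] [537.   2.] [76. 48.] 25
magnet 0.74 [135.9, 169.3, 39.5, 29.4] [ 689. -324.] [67. 71.] 18
spanner 0.7 [244.8, 79.4, 34.9, 26.7] [ 332. -299.] [99. 74.] 16
spanner 0.6 [193.9, 262.8, 84.3, 58.6] [780. -28.] [174.  36.] 90
tape 0.57 [247.0, 78.9, 31.0, 27.0] [ 353. -282.] [94. 72.] 15
dip 0.66 [143.3, 212.1, 44.7, 42.3] [ 775. -191.] [103.  69.] 67
```

View pics/s17c.png

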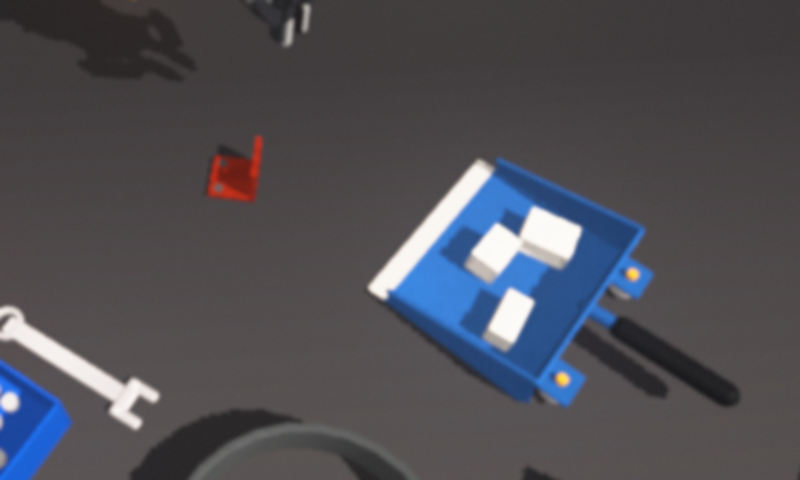

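All three cut-offs lie flat inside the pan: the square at crop (493,252), the flat at (550,238) and the bar at (508,318). Each is well past the lip. The bracket at (235,178) has not moved, and the gripper is clear.

```bash
python3 -c "
from workcell import job_done
print(job_done())"
```

```text
the job is handed in; nothing more can be done
None
```

I swept all three cut-offs onto the pan's flat floor, well past the lip, and handed the job in at about 28 s of the 72 s; the bracket, magnet, spanner, tape measure and gel tin are where they started as far as the last picture shows, but the hand-in gave no verdict.

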